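Close the dust filter box and hold its cover sealed

TASK

The new filter is already in the dust extractor's filter box: put the loose cover on the box, and only then turn the quarter-turn fastener on the cover until its wing lies along the cover's long sides, so that its foot lines up with the slot underneath. Then press the cover down against the springy seal as far as it goes and finish while still holding it pressed down with the gripper; do not let go. Leave the other things on the bench where they are.

Things in the scene. Friction and masses are not known exactly. Their poses are not given: they have to be found in the camera images.
- filter_box: Grey steel filter box fixed on the bench, open on top, 146 mm (x) by 186 mm (y, its long side), 58 mm high, a white pleated filter inside, a black hose stub on its +x side (to x = 101 mm, 52 mm high). Origin: centre of its underside, z up. The cover fits either way round; its origin is then 66 mm above this one, or 60 mm when fully pressed.
- mouth (a point): Centre of the box's mouth, level with the top of the unpressed black seal ring (122 x 162 mm) that the cover sits on, 66 mm above the box's origin; axes as the box. Steel guide lips stand in the middle of the four sides, inner faces at x = +-62.7 and y = +-82.7 mm (2.7 mm clear of the cover), upright to 6 mm above this point, then flaring outward up to 15 mm.
- slot (a point): Middle of the slot for the fastener's foot, 1 mm above the mouth: 16 mm wide (x) and 44 mm long (y, along the box's long side), in the top of a steel bridge 48 mm wide across the mouth.
- cover: Loose grey steel cover, an upside-down tray 120 mm (x) by 160 mm (y, its long side) by 20 mm high, 4 mm walls, 0.26 to 0.41 kg with the fastener in the middle of its top, by which it can be lifted. Origin: centre of its lower edge, z up. It starts flat on the bench.
- fastener (a joint): Quarter-turn fastener, turning about the cover's vertical centre axis. 0 = wing along the cover's long side (y), foot in line with the slot; positive = counter-clockwise from above. It starts at 0.7 to 1.35 rad, so turn it clockwise; its stops are at -0.6 and 1.65, so it can be overturned. Stiff (0.05 N m): it stays where left, also while the cover is carried by it.
- fastener_grip (a point): Middle of the fastener's steel wing, on its axis, 40 mm above the cover's origin. y along the wing, x across, z up. The wing is 44 mm long, 10 mm thick, 24 mm high; its top is 8 mm above this point, its lower edge 16 mm below, on a hub 26 mm across that stands 4 mm above the cover's top.
- foot (a point): Underside of the fastener's foot below the cover, 2 mm above the cover's lower edge, on the axis. The foot is 30 mm long (y, parallel to the wing) and 8 mm wide. Across the slot it stops pressing after about 1 mm; it enters when within about 0.17 rad of the slot's line.
- seal (a joint): How far the seal ring is pressed down, in m: 0 = up, 0.006 = fully down (rigid stop). Springy: it gives nothing below 6 N; 10.8 N from above press it fully. The cover's weight (2.5 to 4 N) counts towards this but does not press it alone; let go, the cover rises again.
- brush: Flat brush lying between the box and the cover; a bystander, leave it alone.
- spatula: Steel spatula lying near the robot; a bystander, leave it alone.
- cork_block: Cork block, 70 x 45 x 30 mm, in front of the brush; a bystander, leave it alone.
- amber_bottle: Amber bottle, 130 mm high, in the back row; a bystander, leave it alone.
- jar: Squat white jar, 70 mm high, in the back row; a bystander, leave it alone.
- swab_cup: White cup, 80 mm high, in the back row; a bystander, leave it alone.
- picture_frame: Wooden picture frame lying flat at the right side, about 280 x 220 x 18 mm; a bystander, leave it alone.
Mind the look-alikes: they are no part of the job. Leave any purple look-alike of the cover alone.

How it is judged:
By the outcome, as a careful person would: the job done as asked, in the order asked, and still so for the second after the job is handed in, while the arm keeps its last pose, push and grip.
It also fails if it takes over 43 s, if anything falls off the work surface, if the arm or the gripper's body presses on something with over 40 N, if the wrist force passes 120 N, or if a joint passes its speed limit or range.

ROBOT

A 7-joint arm with a two-finger parallel gripper is mounted at the origin on the work surface. World frame = base frame: x ahead of the robot, y to its left, z up, the work surface at z = 0. Lengths are in m, angles in rad, forces in N, time in s.
With the tool pointing down it reaches from about 0.4 to 0.85 m from the base axis. Payload 4.5 kg.
Tool frame: the origin (TCP) lies midway between the tips of the shut fingers; the grasp point (between the pads) lies 19 mm behind it; z points along the fingers, y is the direction in which the jaws open and shut (so a half turn about z gives the same grasp; the last joint's range is limited). The gripper opens to 85 mm and grips with 20 to 120 N. Pads are 22 mm wide; open, the fingers measure 114 mm over their backs; the gripper's body (76 mm by 85 mm) begins 54 mm behind the grasp point. The pads swing forward as they close: fully open they stand 13 mm farther back than shut.
Start: joints at [1.139, 0.689, -0.195, 1.565, 0.157, 0.902, -0.215], TCP at [0.281, -0.558, 0.231] pointing down, gripper open.
Joint ranges: [-3.01, 3.01], [-0.46, 2.08], [-1.47, 1.51], [0.13, 2.56], [-1, 4.14], [0.04, 2.09], [-2.66, 2.66]. Speed limits (rad/s): [2.57, 2.57, 3.14, 3.14, 3.14, 3.14, 3.14].

INTERFACE

Orientations are given as a unit quaternion [x, y, z, w].
In Python, from station import get_state, get_image, hand_in, boxes_of, cut_out, place_of gives the robot as it stands. The module is installed in compiled form; this text tells all that it offers.
- The arm moves only by the tool arm_command, never from a script. Its argument "commands" is a list of rows, each an object with "claw": the closure, from 0 (fully open) to 1 (shut); "slide": the shift along the tool's x, y, z in mm, a list of three; "roll": the turn about the tool's z in rad. In form: [{"claw": claw, "slide": [dx, dy, dz], "roll": roll}, ...]. A call has 1 to 5 rows; each row is the pose to reach, as a shift and turn from the pose commanded when the call began, along the tool's axes at that moment; what a row does not reach only later rows make up. A row lasts 1/12 s, in which the tool goes at most 41.7 mm and 7.16 degrees, less where a joint would pass 70% of its speed; a pose out of reach is approached as far as the arm can. A call with a gripper value outside its range is refused whole. The fingers move at their own pace and stop on an object; "newtons" is the grip in N (left out, the last holds). Time passes only in rows, so rows that repeat a pose let the fingers close. It gives the time, the measured TCP pose, the force and the opening at its end, in the units of the state.
- get_state(): the state, without advancing time (a new reading comes with each control period).
- get_image(name): name is "scene" or "side" or "wrist"; returns a dict with "frame" (420x560x3 uint8, blue, green, red), "fx", "fy", "cx", "cy" (pixels), "rvec" (rotation vector, rad) and "tvec" (3), from world to camera coordinates, as OpenCV has them; the wrist camera has in their place "tool_from_camera" (4x4, takes a point from camera to tool coordinates, whose origin is the TCP and whose axes are the flange's). Camera axes: x right, y down, z forward; pixel columns grow to the right and rows downward; lengths in m; the calibration is good to about 2 mm. The wrist camera is an equidistant fisheye: a pixel r from the principal point sees the ray r / f radians off the axis. A picture is of the moment at which its call begins: read the wrist's pose just before it. There is no depth.
- hand_in(): hands the job in, once; it reports no verdict.
Trained networks look in a picture, given as the dict that the camera call returned (one of the last four; its "shot" number tells which), for a name from the list of things; names that differ only in an ending like _2 or _b are one class to them, and where a whole thing is asked for, a point or a joint stands for the part that bears it (a point fixed in the world has none). Each returns a list of dicts, best first, with "confidence" (0 to 1); they miss things now and then, are a little off and sometimes report something else, mostly with a low value. They report only what shows in the picture. A call takes as long as a camera call. They do not tell look-alikes from the thing itself.
- boxes_of(name, picture): "position" ([x, y, z] in m, in the coordinates of the camera as it stood for that picture, good to about 4 mm: the middle of the surface that is visible of it).
- cut_out(name, picture): "mask" (420x560 bool, what is visible of it).
- place_of(name, picture): "position" ([x, y, z] in m, in the coordinates of the camera as it stood for that picture, good to about 4 mm: a listed point, or the origin of a listed thing).
The state is a dict: "t": time; "qpos": joint angles; "joint_vel": joint speeds; "effort": joint torques, N m; "tcp_pos": TCP position; "ee_rot": TCP orientation; "ft_force": force on the tool from outside, world axes, zero at the start; "wrist_torque": the same for the moment, N m; "opening": opening from 0.0 (shut) to 1.0 (fully open).
Only numpy, scipy, OpenCV 4.12 (cv2) and the standard library are available. Lean on these libraries where they do the work, as an engineer would, in place of code of your own. Each camera call takes 0.05 s, during which the arm holds its last target. There are 200 camera calls.

## Working session

There is one attempt and no reset: what is moved stays moved. The work goes in short steps, Python scripts to look and compute and a tool call to move; the robot and the scene stay as the last step left them, time stands still between calls to the robot, and variables do not carry over. Pictures are saved under pics/ and viewed, about 8 in all and at most 12, crops included, and the job is handed in when it is done.

Besides the shell and the picture viewer there is one more tool, called after "Emit:" as name([rows], argument=value, ...), one row to a line, values as JSON. arm_command: Moves the arm, as the interface text tells. Its arguments: {"type":"object","properties":{"commands":{"type":"array"},"newtons":{"type":"number"}},"required":["commands"]}

```bash
mkdir -p pics
cat > h.py <<'E'
import numpy as np, cv2
from scipy.spatial.transform import Rotation as R
from station import *
def w(pic,p,st=None):
    p=np.array(p)
    if 'rvec' in pic:
        M=R.from_rotvec(np.ravel(pic['rvec'])).as_matrix(); return M.T@(p-np.ravel(pic['tvec']))
    T=np.array(pic['tool_from_camera']); q=T[:3,:3]@p+T[:3,3]
    return R.from_quat(st['ee_rot']).as_matrix()@q+np.array(st['tcp_pos'])
def shots(names,cams=('scene','side')):
    for c in cams:
        st=get_state(); pic=get_image(c)
        cv2.imwrite(f'pics/{c}_{pic["shot"]}.png',pic['frame']); print(c,pic['shot'])
        for n in names:
            for f in (place_of,boxes_of):
                try: print(' ',f.__name__,n,[(np.round(w(pic,d['position'],st),3).tolist(),round(d['confidence'],2)) for d in f(n,pic)[:3]])
                except Exception as e: print(n,f.__name__,e)
E
python3 - <<'E'
from h import *
s=get_state(); print({k:np.round(v,3).tolist() for k,v in s.items()})
shots(['filter_box','cover','mouth','slot','fastener_grip'])
E
```

```text
{'t': 0.0, 'qpos': [1.139, 0.69, -0.195, 1.566, 0.157, 0.902, -0.215], 'joint_vel': [0.0, -0.001, -0.0, -0.002, -0.0, -0.0, 0.002], 'effort': [-0.001, -53.963, -1.267, -15.855, 0.009, 0.01, -0.0], 'tcp_pos': [0.28, -0.558, 0.23], 'ee_rot': [0.973, 0.231, -0.0, -0.001], 'ft_force': [-0.301, 0.364, 0.021], 'wrist_torque': [0.049, 0.001, -0.02], 'opening': 1.0}
scene 1
  call filter_box [([0.542, -0.243, 0.005], 0.78)]
  call filter_box [([0.557, -0.231, 0.06], 0.78), ([0.749, 0.165, 0.088], 0.22)]
  call cover [([0.493, 0.178, 0.001], 0.82), ([0.311, -0.205, 0.008], 0.74), ([0.647, 0.351, 0.0], 0.74)]
  call cover [([0.317, -0.193, 0.024], 0.9), ([0.501, 0.184, 0.021], 0.83), ([0.656, 0.351, 0.021], 0.8)]
  call mouth [([0.534, -0.24, 0.064], 0.71)]
  call mouth [([0.555, -0.231, 0.063], 0.78)]
  call slot [([0.534, -0.237, 0.068], 0.92)]
  call slot [([0.551, -0.226, 0.06], 0.7)]
  call fastener_grip [([0.49, 0.177, 0.04], 0.59), ([0.309, -0.202, 0.04], 0.51), ([0.647, 0.351, 0.039], 0.44)]
  call fastener_grip [([0.493, 0.18, 0.042], 0.49), ([0.31, -0.2, 0.036], 0.48), ([0.591, -0.003, 0.021], 0.34)]
side 2
  call filter_box [([0.537, -0.238, -0.002], 0.97)]
  call filter_box [([0.53, -0.209, 0.055], 0.97)]
  call cover [([0.653, 0.351, 0.001], 0.97), ([0.49, 0.178, -0.003], 0.94), ([0.311, -0.206, 0.002], 0.88)]
  call cover [([0.522, 0.221, 0.017], 0.97), ([0.665, 0.335, 0.023], 0.71), ([0.307, -0.192, 0.022], 0.69)]
  call mouth [([0.538, -0.238, 0.066], 0.88)]
  call mouth [([0.525, -0.214, 0.056], 0.79)]
  call slot [([0.538, -0.239, 0.067], 0.6), ([0.54, -0.237, -0.002], 0.52)]
  call slot [([0.528, -0.211, 0.057], 0.57)]
  call fastener_grip [([0.539, -0.238, 0.063], 0.57), ([0.313, -0.207, 0.04], 0.55), ([0.651, 0.353, 0.04], 0.42)]
  call fastener_grip [([0.313, -0.194, 0.039], 0.68), ([0.642, 0.342, 0.044], 0.6), ([0.73, 0.023, 0.047], 0.48)]
```

View pics/scene_1.png

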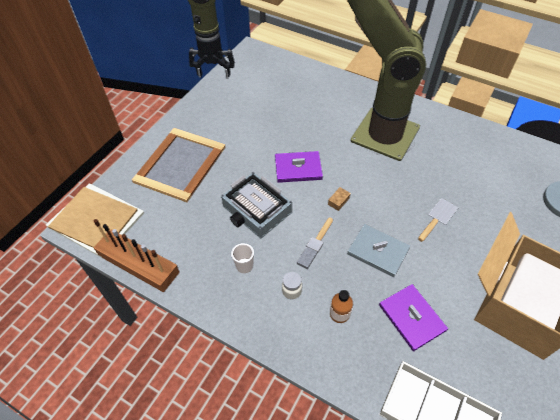

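View pics/side_2.png

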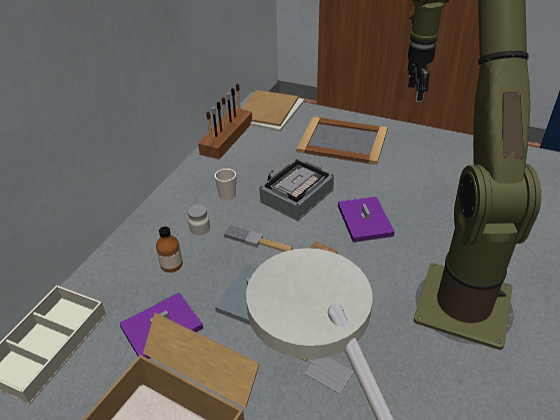

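The scene picture shows the grey cover at about (378,248), the box at (257,203), and purple look-alikes at (299,166) and (413,316). The side view has a lamp hiding the cover, with the box at (297,188). Next I get the yaws from the masks.

```bash
cat >> h.py <<'E'
def ray(pic,uv,z,st=None):
    """pixels (n,2) -> world points on plane z"""
    uv=np.asarray(uv,float).reshape(-1,2)
    if 'rvec' in pic:
        M=R.from_rotvec(np.ravel(pic['rvec'])).as_matrix(); d=np.c_[(uv[:,0]-pic['cx'])/pic['fx'],(uv[:,1]-pic['cy'])/pic['fy'],np.ones(len(uv))]@M; o=-M.T@np.ravel(pic['tvec'])
    else:
        a=(uv-[pic['cx'],pic['cy']])/[pic['fx'],pic['fy']]; th=np.linalg.norm(a,axis=1,keepdims=True)
        d=np.c_[a/np.maximum(th,1e-9)*np.sin(th),np.cos(th)]
        T=np.array(pic['tool_from_camera']); M=R.from_quat(st['ee_rot']).as_matrix(); d=d@(M@T[:3,:3]).T; o=M@T[:3,3]+st['tcp_pos']
    return o+d*((z-o[2])/d[:,2:])
def rect(pic,mask,z,st=None):
    """min-area rectangle on plane z: centre, size, yaw of the long side (deg)"""
    c=max(cv2.findContours(mask.astype(np.uint8),0,1)[0],key=cv2.contourArea)
    P=ray(pic,c[:,0],z,st)[:,:2]; r=cv2.minAreaRect((P*1000).astype(np.float32)); b=cv2.boxPoints(r)
    e=[b[1]-b[0],b[2]-b[1]]; l=max(e,key=np.linalg.norm)
    return np.round(r[0],1),np.round(sorted(r[1]),1),round(float(np.degrees(np.arctan2(l[1],l[0]))%180),1)
def slide(x,y,z,yaw=None):
    s=get_state(); M=R.from_quat(s['ee_rot']).as_matrix(); y0=np.degrees(np.arctan2(M[1,0],M[0,0]))
    print('slide mm',np.round(1000*M.T@(np.array([x,y,z])-s['tcp_pos']),1),'yaw now',round(y0,1),'roll',None if yaw is None else np.round(np.radians([y0-yaw,y0-yaw+180,y0-yaw-180]),3),'q7',round(s['qpos'][6],2))
E
python3 - <<'E'
from h import *
pic=get_image('scene')
for n,z in (('cover',.02),('filter_box',.06),('fastener_grip',.048),('spatula',0),('brush',0.01)):
    for d in cut_out(n,pic)[:3]:
        print(n,round(d['confidence'],2),rect(pic,d['mask'],z))
slide(.45,-.2,.23); slide(.492,.178,.2)
E
```

```text
cover 0.74 (array([ 316.1, -203.5]), array([144., 161.]), 123.9)
cover 0.72 (array([495.9, 180.1]), array([137. , 162.6]), 87.8)
filter_box 0.68 (array([ 558.5, -234.8]), array([199.8, 232.1]), 75.4)
fastener_grip 0.69 (array([655.6, 348.6]), array([27.6, 43.7]), 61.2)
fastener_grip 0.53 (array([498.1, 183.6]), array([28.9, 50.2]), 140.0)
spatula 0.55 (array([286.6, 300.4]), array([ 64. , 198.1]), 171.1)
brush 0.63 (array([557.9,  -5.1]), array([ 40., 200.]), 0.4)
brush 0.45 (array([487.5, 178.2]), array([131.8, 163.2]), 88.2)
slide mm [ 312.2 -244.2    1.3] yaw now 26.7 roll None q7 -0.22
slide mm [ 519.5 -563.    31.3] yaw now 26.7 roll None q7 -0.22
```

Emit:
arm_command([
  {"claw": 0, "slide": [156, -122, 0], "roll": 0},
  {"claw": 0, "slide": [156, -122, 0], "roll": 0},
  {"claw": 0, "slide": [156, -122, 0], "roll": 0},
  {"claw": 0, "slide": [156, -122, 0], "roll": 0},
  {"claw": 0, "slide": [156, -122, 0], "roll": 0},
], newtons=80)

```text
t: 1.82
tcp_pos: [0.3669, -0.3757, 0.2315]
ee_rot: [0.973, 0.232, 0.001, -0.001]
ft_force: [1.1, 1.9, -0.0]
opening: 1.0
```

Emit:
arm_command([
  {"claw": 0, "slide": [156, -122, 0], "roll": 0},
  {"claw": 0, "slide": [156, -122, 0], "roll": 0},
  {"claw": 0, "slide": [156, -122, 0], "roll": 0},
  {"claw": 0, "slide": [156, -122, 0], "roll": 0},
  {"claw": 0, "slide": [156, -122, 0], "roll": 0},
])

```text
t: 2.23
tcp_pos: [0.4515, -0.1965, 0.2316]
ee_rot: [0.973, 0.232, 0.001, -0.0]
ft_force: [0.7, 0.3, -0.6]
opening: 1.0
```

Emit:
arm_command([
  {"claw": 0, "slide": [104, -160, 0], "roll": 0},
  {"claw": 0, "slide": [104, -160, 0], "roll": 0},
  {"claw": 0, "slide": [104, -160, 0], "roll": 0},
  {"claw": 0, "slide": [104, -160, 0], "roll": 0},
  {"claw": 0, "slide": [104, -160, 0], "roll": 0},
])

```text
t: 2.65
tcp_pos: [0.4715, -0.0051, 0.2316]
ee_rot: [0.972, 0.234, 0.001, -0.001]
ft_force: [-0.2, 0.3, 0.5]
opening: 0.999
```

Run:
```python
from h import *
print(get_state()['t'],get_state()['tcp_pos'],np.round(get_state()['qpos'],2))
shots(['mouth','slot','cover','fastener_grip'],('wrist',))
slide(.492,.178,.2,-40)
```

```text
2.65 [ 0.47146823 -0.00512476  0.23162088] [ 0.01  0.49 -0.14  2.02  0.11  0.64 -1.3 ]
wrist 4
  call mouth [([0.547, -0.238, 0.068], 0.87), ([0.377, -0.018, 0.003], 0.28)]
  call mouth [([0.549, -0.209, 0.059], 0.7)]
  call slot [([0.543, -0.237, 0.065], 0.96)]
  call slot [([0.549, -0.211, 0.058], 0.64)]
  call cover [([0.311, -0.21, 0.0], 0.79), ([0.494, 0.179, -0.002], 0.59)]
  call cover [([0.495, 0.167, 0.021], 0.84), ([0.563, 0.309, 0.012], 0.47)]
  call fastener_grip [([0.49, 0.178, 0.035], 0.89), ([0.306, -0.209, 0.038], 0.69)]
  call fastener_grip [([0.49, 0.173, 0.042], 0.95), ([0.31, -0.204, 0.039], 0.71)]
slide mm [ 103.9 -160.7   31.2] yaw now 26.5 roll [ 1.161  4.303 -1.981] q7 -1.3
```

Emit:
arm_command([
  {"claw": 0, "slide": [104, -160, 30], "roll": -0.62},
  {"claw": 0, "slide": [104, -160, 30], "roll": -0.62},
  {"claw": 0, "slide": [104, -160, 30], "roll": -0.62},
  {"claw": 0, "slide": [104, -160, 30], "roll": -0.62},
  {"claw": 0, "slide": [104, -160, 30], "roll": -0.62},
])

```text
t: 3.52
tcp_pos: [0.4922, 0.1833, 0.201]
ee_rot: [0.854, 0.52, 0.001, -0.001]
ft_force: [0.0, 1.0, -0.6]
opening: 0.998
```

Emit:
arm_command([
  {"claw": 0, "slide": [0, 0, 0], "roll": -0.62},
  {"claw": 0, "slide": [0, 0, 0], "roll": -0.62},
  {"claw": 0, "slide": [0, 0, 0], "roll": -0.62},
  {"claw": 0, "slide": [0, 0, 0], "roll": -0.62},
  {"claw": 0, "slide": [0, 0, 0], "roll": -0.62},
])

```text
t: 3.93
tcp_pos: [0.4924, 0.1779, 0.2011]
ee_rot: [0.656, 0.755, -0.0, 0.0]
ft_force: [-0.6, 0.5, 0.3]
opening: 0.999
```

Emit:
arm_command([
  {"claw": 0, "slide": [0, 0, 10], "roll": -0.62},
  {"claw": 0, "slide": [0, 0, 20], "roll": -0.62},
  {"claw": 0, "slide": [0, 0, 30], "roll": -0.62},
  {"claw": 0, "slide": [0, 0, 30], "roll": -0.62},
  {"claw": 0, "slide": [0, 0, 30], "roll": -0.62},
])

```text
t: 4.35
tcp_pos: [0.492, 0.1775, 0.1705]
ee_rot: [0.395, 0.919, -0.001, -0.0]
ft_force: [-0.7, -0.1, 0.0]
opening: 1.0
```

Run:
```python
from h import *
st=get_state(); print(st['t'],st['tcp_pos'],np.round(st['qpos'],2))
pic=get_image('wrist'); cv2.imwrite('pics/w1.png',pic['frame'])
for n,z in (('cover',.02),('fastener_grip',.048)):
    for d in cut_out(n,pic)[:2]: print(n,round(d['confidence'],2),rect(pic,d['mask'],z,st))
for n in ('cover','fastener_grip'):
    print(n,[(np.round(w(pic,d['position'],st),4),round(d['confidence'],2)) for d in place_of(n,pic)[:2]])
slide(.492,.178,.1,140)
```

```text
4.35 [0.49204238 0.17746397 0.17051254] [-0.07  0.7  -0.61  1.92  0.6   0.71 -0.28]
cover 0.92 (array([491.2, 179.6]), array([121. , 160.5]), 88.3)
cover 0.73 (array([ 316.3, -193.4]), array([137.4, 172. ]), 123.5)
fastener_grip 0.78 (array([ 317.4, -187.2]), array([36.4, 71.2]), 90.2)
fastener_grip 0.77 (array([639.8, 348.6]), array([23.4, 56.1]), 44.7)
cover [(array([0.6492, 0.351 , 0.    ]), 0.86), (array([ 0.3118, -0.2111, -0.0023]), 0.66)]
fastener_grip [(array([0.4899, 0.1771, 0.0389]), 0.87), (array([ 0.3105, -0.2059,  0.039 ]), 0.75)]
slide mm [-0.1 -0.5 71.3] yaw now 133.0 roll [-0.122  3.02  -3.263] q7 -0.29
```

View pics/w1.png

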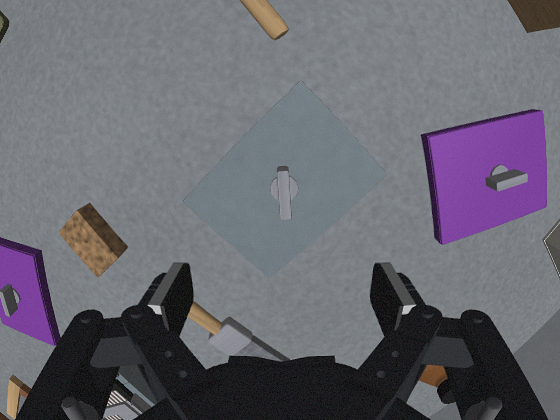

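The wrist view shows the cover centred around (285,180), with its wing running from (282,167) to (286,219). Cork, brush and spatula are clear of it.

Run:
```python
from h import *
st=get_state(); pic=get_image('wrist')
P=ray(pic,[(282.5,168),(286.2,218)],.048,st)
d=P[0]-P[1]; print(P,np.linalg.norm(d),np.degrees(np.arctan2(d[1],d[0])))
g=cv2.cvtColor(pic['frame'],6)[160:226,268:302]
cv2.imwrite('pics/w1c.png',cv2.resize(pic['frame'][150:236,240:330],None,fx=7,fy=6,interpolation=cv2.INTER_CUBIC))
```

```text
[[0.47462953 0.19742132 0.048     ]
 [0.50723778 0.16725971 0.048     ]] 0.044418692419547566 137.23214827645444
```

View pics/w1c.png

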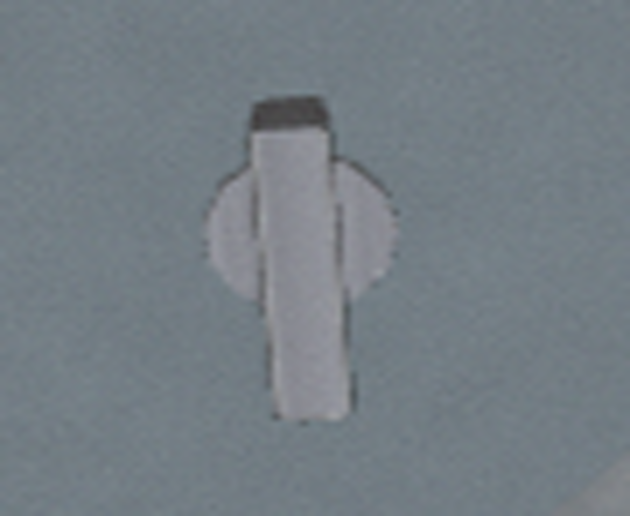

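Emit:
arm_command([
  {"claw": 0, "slide": [2, 1, 40], "roll": -0.073},
  {"claw": 0, "slide": [2, 1, 80], "roll": -0.073},
  {"claw": 0, "slide": [2, 1, 115], "roll": -0.073},
  {"claw": 0, "slide": [2, 1, 135], "roll": -0.073},
  {"claw": 0, "slide": [2, 1, 142], "roll": -0.073},
])

```text
t: 5.07
tcp_pos: [0.4898, 0.1803, 0.0265]
ee_rot: [0.363, 0.932, -0.002, -0.001]
ft_force: [0.5, -0.5, -0.1]
opening: 1.002
```

Emit:
arm_command([
  {"claw": 1, "slide": [0, 0, 0], "roll": 0},
  {"claw": 1, "slide": [0, 0, 0], "roll": 0},
  {"claw": 1, "slide": [0, 0, 0], "roll": 0},
  {"claw": 1, "slide": [0, 0, 0], "roll": 0},
  {"claw": 1, "slide": [0, 0, 0], "roll": 0},
], newtons=80)

```text
t: 5.48
tcp_pos: [0.4923, 0.1814, 0.0305]
ee_rot: [0.363, 0.932, 0.001, 0.001]
ft_force: [0.2, 0.3, 0.1]
opening: 0.301
```

Emit:
arm_command([
  {"claw": 1, "slide": [0, 0, 0], "roll": 0},
  {"claw": 1, "slide": [0, 0, 0], "roll": 0},
  {"claw": 1, "slide": [0, 0, 0], "roll": 0},
  {"claw": 1, "slide": [0, 0, 0], "roll": 0},
  {"claw": 1, "slide": [0, 0, 0], "roll": 0},
])

```text
t: 5.9
tcp_pos: [0.4918, 0.1811, 0.0304]
ee_rot: [0.363, 0.932, 0.0, 0.001]
ft_force: [-1.0, -0.1, 7.3]
opening: 0.092
```

Emit:
arm_command([
  {"claw": 1, "slide": [0, 0, 0], "roll": 0},
  {"claw": 1, "slide": [0, 0, -10], "roll": 0},
  {"claw": 1, "slide": [0, 0, -40], "roll": 0},
  {"claw": 1, "slide": [0, 0, -80], "roll": 0},
  {"claw": 1, "slide": [0, 0, -110], "roll": 0},
])

```text
t: 6.32
tcp_pos: [0.4907, 0.181, 0.1414]
ee_rot: [0.363, 0.932, -0.0, -0.0]
ft_force: [1.8, 0.8, -4.2]
opening: 0.091
```

Emit:
arm_command([
  {"claw": 1, "slide": [0, 0, -30], "roll": 0},
  {"claw": 1, "slide": [0, 0, -50], "roll": 0},
  {"claw": 1, "slide": [0, 0, -50], "roll": 0},
  {"claw": 1, "slide": [0, 0, -50], "roll": 0},
  {"claw": 1, "slide": [0, 0, -50], "roll": 0},
])

```text
t: 6.73
tcp_pos: [0.4904, 0.18, 0.1881]
ee_rot: [0.363, 0.932, -0.001, -0.001]
ft_force: [0.2, -0.1, -3.9]
opening: 0.095
```

Run:
```python
from h import *
st=get_state(); print(st['t'],st['tcp_pos'],np.round(st['qpos'],2),st['ft_force'],st['opening'])
pic=get_image('wrist'); cv2.imwrite('pics/w2.png',pic['frame'])
zt=st['tcp_pos'][2]-.028
for n,z in (('cover',zt+.02),('filter_box',.06)):
    for d in cut_out(n,pic)[:2]: print(n,round(d['confidence'],2),rect(pic,d['mask'],z,st))
for n in ('cover','mouth','slot','filter_box'):
    print(n,[(np.round(w(pic,d['position'],st),4),round(d['confidence'],2)) for d in place_of(n,pic)[:2]])
```

```text
6.7333 [0.49037745 0.18003522 0.18812644] [-0.05  0.69 -0.65  1.9   0.6   0.76 -0.21] [ 0.18562917 -0.08271383 -3.87879033] 0.09452894600544459
cover 0.95 (array([534. , 289.7]), array([60.2, 82.4]), 59.4)
cover 0.9 (array([377.3,  28.7]), array([61.1, 83.6]), 123.0)
filter_box 0.55 (array([ 478.5, -232.4]), array([ 91. , 320.8]), 103.3)
cover [(array([0.6456, 0.3497, 0.0018]), 0.83), (array([0.4922, 0.1766, 0.1564]), 0.76)]
mouth []
slot []
filter_box []
```

View pics/w2.png

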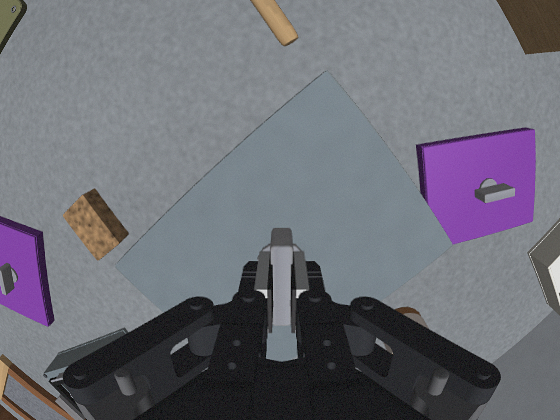

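Emit:
arm_command([
  {"claw": 1, "slide": [-30, -25, -14], "roll": -0.1},
  {"claw": 1, "slide": [-60, -50, -28], "roll": -0.2},
  {"claw": 1, "slide": [-90, -75, -42], "roll": -0.3},
  {"claw": 1, "slide": [-120, -98, -55], "roll": -0.4},
  {"claw": 1, "slide": [-150, -120, -65], "roll": -0.47},
])

```text
t: 7.5
tcp_pos: [0.5207, -0.0107, 0.255]
ee_rot: [0.134, 0.991, -0.0, 0.0]
ft_force: [1.7, -0.4, -3.9]
opening: 0.093
```

Emit:
arm_command([
  {"claw": 1, "slide": [0, 0, 0], "roll": 0},
  {"claw": 1, "slide": [0, 0, 0], "roll": 0},
  {"claw": 1, "slide": [0, 0, 0], "roll": 0},
])

```text
t: 7.75
tcp_pos: [0.5204, -0.0086, 0.254]
ee_rot: [0.137, 0.991, 0.0, -0.0]
ft_force: [-0.2, 0.5, -5.0]
opening: 0.094
```

Run:
```python
from h import *
st=get_state(); print(st['t'],st['tcp_pos'],np.round(st['qpos'],2),st['ft_force'],st['opening'])
M=R.from_quat(st['ee_rot']).as_matrix(); print('yaw',np.degrees(np.arctan2(M[1,0],M[0,0])))
pic=get_image('wrist'); cv2.imwrite('pics/w3.png',pic['frame'])
zt=st['tcp_pos'][2]-.0305
for n,z in (('cover',zt+.02),('filter_box',.06)):
    for d in cut_out(n,pic)[:3]: print(n,round(d['confidence'],2),rect(pic,d['mask'],z,st))
for n in ('cover','mouth','slot','filter_box'):
    print(n,[(np.round(w(pic,d['position'],st),4),round(d['confidence'],2)) for d in place_of(n,pic)[:2]])
```

```text
7.75 [ 0.5204275  -0.00855094  0.25404849] [ 0.46  0.64 -0.89  1.83  0.6   0.96  0.6 ] [-0.2360702   0.47170608 -4.95831484] 0.09373442542700396
yaw 164.30179028899204
cover 0.93 (array([519.7,  -8.8]), array([119.6, 159.4]), 114.2)
cover 0.85 (array([524.4, 147.1]), array([49.2, 72.2]), 59.3)
cover 0.57 (array([390.8, -74.3]), array([52.8, 65.4]), 124.5)
filter_box 0.65 (array([755.4, 171.9]), array([ 61.3, 170.2]), 29.2)
filter_box 0.64 (array([ 542.9, -238.8]), array([179.7, 221.4]), 74.7)
filter_box 0.61 (array([382.1, -11.8]), array([42.2, 65.1]), 171.4)
cover [(array([ 0.3094, -0.2117, -0.0037]), 0.87), (array([0.6493, 0.3504, 0.0008]), 0.73)]
mouth [(array([ 0.5452, -0.2392,  0.0679]), 0.73)]
slot [(array([ 0.543 , -0.2415,  0.066 ]), 0.64)]
filter_box [(array([ 0.5403, -0.2381, -0.0007]), 0.97)]
```

View pics/w3.png

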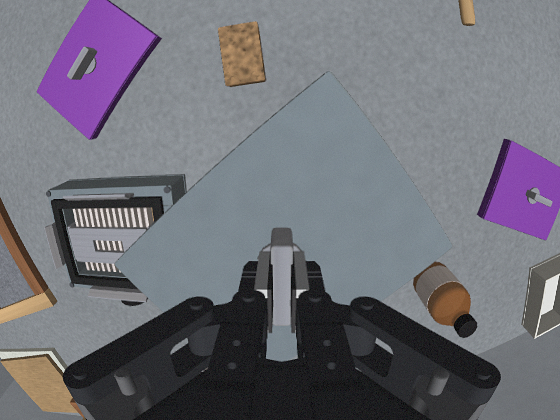

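The cover is held squarely: its centre is at the TCP, with yaw 114.2° against a tool yaw of 164.3°. The box shows at about (52..185, 177..300), partly behind the cover. I'll enlarge it for its yaw.

Run:
```python
import cv2
p=cv2.imread('pics/w3.png'); cv2.imwrite('pics/w3c.png',cv2.resize(p[165:310,35:195],None,fx=5,fy=4,interpolation=cv2.INTER_CUBIC))
```

```text
(no output)
```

View pics/w3c.png

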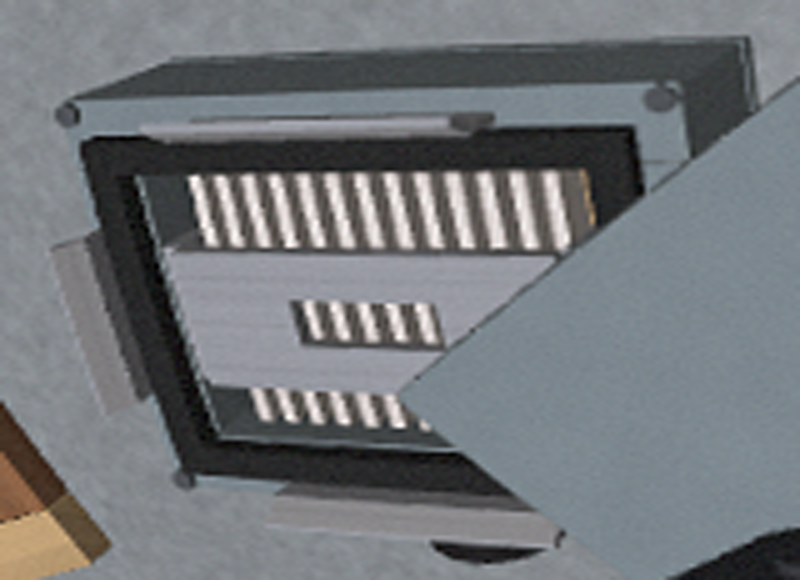

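Run:
```python
from h import *
st=get_state(); pic=get_image('wrist')
def P(pts,z): return ray(pic,[(35+(x+.5)/5-.5,165+(y+.5)/4-.5) for x,y in pts],z,st)[:,:2]*1000
def yw(a,b): d=b-a; return round(float(np.degrees(np.arctan2(d[1],d[0]))),1),round(float(np.linalg.norm(d)),1)
a=P([(62,103),(682,82),(185,490)],.058); print('box',a.round(1),yw(a[0],a[1]),yw(a[0],a[2]))
b=P([(80,142),(637,128),(183,472)],.066); print('seal',b.round(1),yw(b[0],b[1]),yw(b[0],b[2]),'centre',(b[1]+b[2])/2)
c=P([(290,302),(438,303),(445,349),(302,345)],.067); print('slot',c.round(1),yw(c[0],c[1]),yw(c[3],c[2]),'centre',c.mean(0))
```

```text
box [[ 447.8 -306.9]
 [ 494.  -128.5]
 [ 589.2 -344.1]] (75.5, 184.3) (-14.8, 146.2)
seal [[ 461.2 -299.5]
 [ 502.  -140.3]
 [ 578.8 -331.7]] (75.6, 164.4) (-15.3, 121.8) centre [ 540.39986782 -235.98736085]
slot [[ 527.9 -256.9]
 [ 538.5 -213.2]
 [ 553.2 -218.5]
 [ 542.4 -260.9]] (76.4, 45.0) (75.7, 43.8) centre [ 540.50509093 -237.3936146 ]
```

Emit:
arm_command([
  {"claw": 1, "slide": [-13, -35, 0], "roll": 0.11},
  {"claw": 1, "slide": [-26, -70, 0], "roll": 0.22},
  {"claw": 1, "slide": [-40, -105, 10], "roll": 0.33},
  {"claw": 1, "slide": [-53, -140, 20], "roll": 0.44},
  {"claw": 1, "slide": [-65, -172, 30], "roll": 0.54},
])

```text
t: 8.57
tcp_pos: [0.537, -0.1943, 0.224]
ee_rot: [0.398, 0.917, -0.0, 0.0]
ft_force: [0.5, 0.0, -3.1]
opening: 0.095
```

Emit:
arm_command([
  {"claw": 1, "slide": [0, 0, 0], "roll": 0},
  {"claw": 1, "slide": [0, 0, 0], "roll": 0},
])

```text
t: 8.73
tcp_pos: [0.536, -0.1947, 0.2231]
ee_rot: [0.398, 0.918, -0.001, -0.001]
ft_force: [0.2, 1.1, -4.0]
opening: 0.093
```

```bash
python3 -c "
from h import *
slide(.5405,-.237,.15,125.4); print(get_state()['tcp_pos'],get_state()['ft_force'])"
```

```text
slide mm [-34.  -25.5  73.1] yaw now 133.1 roll [ 0.135  3.277 -3.006] q7 0.48
[ 0.53602596 -0.19469153  0.22306332] [ 0.20135547  1.07731549 -3.96174201]
```

Emit:
arm_command([
  {"claw": 1, "slide": [-18, -13, 20], "roll": 0.07},
  {"claw": 1, "slide": [-34, -25, 45], "roll": 0.135},
  {"claw": 1, "slide": [-34, -25, 73], "roll": 0.135},
  {"claw": 1, "slide": [-34, -25, 73], "roll": 0.135},
  {"claw": 1, "slide": [-34, -25, 73], "roll": 0.135},
])

```text
t: 9.15
tcp_pos: [0.5417, -0.2313, 0.1507]
ee_rot: [0.455, 0.891, 0.001, -0.002]
ft_force: [1.5, 1.5, -3.5]
opening: 0.095
```

Run:
```python
from h import *
st=get_state(); print(st['t'],st['tcp_pos'],st['ft_force'])
pic=get_image('wrist'); zt=st['tcp_pos'][2]-.0305
for d in cut_out('cover',pic)[:2]: print(round(d['confidence'],2),rect(pic,d['mask'],zt+.02,st))
p2=get_image('side')
for d in cut_out('cover',p2)[:3]: print('side',round(d['confidence'],2),rect(p2,d['mask'],zt+.02))
for d in place_of('cover',p2)[:3]: print('side',w(p2,d['position']).round(3))
a=pic['frame']; b=p2['frame'][120:260,220:380]
cv2.imwrite('pics/w4.png',np.hstack([a[:, :400],cv2.resize(b,(400,350))[:, :] if 0 else cv2.copyMakeBorder(cv2.resize(b,(400,350)),0,70,0,0,0)]))
slide(.5405,-.237,.12,125.4)
```

```text
9.15 [ 0.54167495 -0.23131962  0.15072859] [ 1.45268418  1.49236989 -3.50695834]
0.77 (array([ 540.5, -232.2]), array([119.5, 158.5]), 76.2)
0.68 (array([ 399., -195.]), array([72.6, 72.9]), 124.4)
side 0.97 (array([ 538.3, -222.4]), array([136.2, 182.7]), 76.0)
side 0.96 (array([280.3, -59.2]), array([112.4, 158. ]), 124.5)
side 0.68 (array([574.9, 425.8]), array([117.2, 145. ]), 58.6)
side [0.653 0.35  0.005]
side [ 0.547 -0.234  0.12 ]
side [ 0.31  -0.204 -0.001]
slide mm [-1.6 -5.1 33.2] yaw now 125.8 roll [ 0.007  3.148 -3.135] q7 0.38
```

View pics/w4.png

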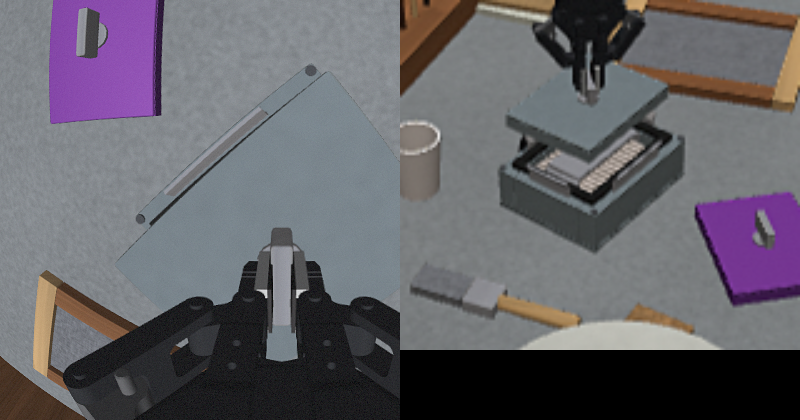

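Left: the cover edge runs parallel to the guide lip at (160,195)-(265,110), with box screws at (140,218) and (310,70). Right: the cover hovers level over the box. I'll settle and compare the numbers.

Emit:
arm_command([
  {"claw": 1, "slide": [0, 0, 0], "roll": 0},
  {"claw": 1, "slide": [0, 0, 0], "roll": 0},
])

```text
t: 9.57
tcp_pos: [0.5426, -0.2336, 0.1522]
ee_rot: [0.456, 0.89, 0.0, 0.001]
ft_force: [-0.2, 0.0, -4.3]
opening: 0.095
```

Run:
```python
from h import *
st=get_state(); print(st['t'],st['tcp_pos'],st['ft_force'])
pic=get_image('wrist'); zt=st['tcp_pos'][2]-.0305
cv2.imwrite('pics/w5.png',pic['frame'])
for d in cut_out('cover',pic)[:2]: print(round(d['confidence'],2),rect(pic,d['mask'],zt+.02,st))
g=pic['frame']
cv2.imwrite('pics/w5c.png',cv2.resize(g[50:250,110:350],None,fx=3.3,fy=3,interpolation=cv2.INTER_CUBIC))
slide(.5405,-.237,.12,125.4)
```

```text
9.5667 [ 0.54261724 -0.23358015  0.1521854 ] [-0.19613279  0.00759911 -4.3262376 ]
0.94 (array([ 400.7, -195.8]), array([70.5, 71.3]), 33.8)
0.73 (array([ 541.6, -234.5]), array([120.3, 159.1]), 76.0)
slide mm [-1.6 -3.4 31.7] yaw now 125.7 roll [ 0.005  3.147 -3.136] q7 0.38
```

View pics/w5c.png

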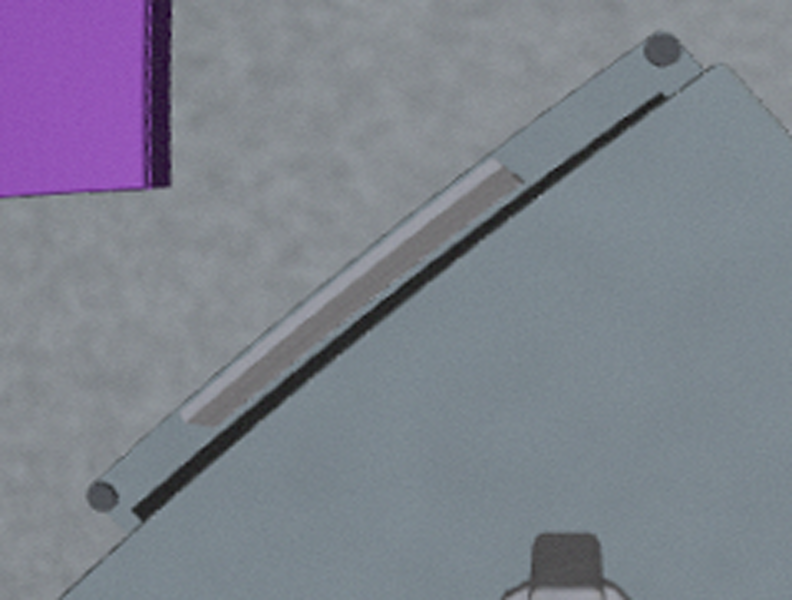

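Run:
```python
from h import *
st=get_state(); pic=get_image('wrist')
def P(pts,z): return ray(pic,[(110+(x+.5)/3.3-.5,50+(y+.5)/3-.5) for x,y in pts],z,st)[:,:2]*1000
def yw(a,b): d=b-a; return round(float(np.degrees(np.arctan2(d[1],d[0]))),1),round(float(np.linalg.norm(d)),1)
n=lambda a,b:np.array([(b-a)[1],-(b-a)[0]])/np.linalg.norm(b-a)
s=P([(131,509),(663,94)],.066); print('seal',s.round(1),yw(*s),'centre',(s.mean(0)+61*n(*s)).round(1))
q=P([(102,496),(662,49)],.059); print('screws',q.round(1),yw(*q))
e=P([(60,598),(720,64)],st['tcp_pos'][2]-.0105); print('cover edge',e.round(1),yw(*e))
```

```text
seal [[ 460.1 -300.4]
 [ 502.1 -145.1]] (74.9, 160.9) centre [ 540.  -238.7]
screws [[ 450.7 -305.9]
 [ 495.7 -135.7]] (75.2, 176.0)
cover edge [[ 468.5 -281.3]
 [ 503.1 -144.2]] (75.8, 141.4)
```

Emit:
arm_command([
  {"claw": 1, "slide": [-2.4, -3.6, 10], "roll": 0.012},
  {"claw": 1, "slide": [-2.4, -3.6, 20], "roll": 0.012},
  {"claw": 1, "slide": [-2.4, -3.6, 32], "roll": 0.012},
  {"claw": 1, "slide": [-2.4, -3.6, 32], "roll": 0.012},
  {"claw": 1, "slide": [-2.4, -3.6, 32], "roll": 0.012},
])

```text
t: 10.13
tcp_pos: [0.5396, -0.2374, 0.1178]
ee_rot: [0.462, 0.887, -0.0, -0.001]
ft_force: [-0.2, -0.1, -3.8]
opening: 0.096
```

Run:
```python
from h import *
st=get_state(); print(st['t'],st['tcp_pos'],st['ft_force'])
pic=get_image('wrist'); zt=st['tcp_pos'][2]-.0305
for d in cut_out('cover',pic)[:2]: print(round(d['confidence'],2),rect(pic,d['mask'],zt+.02,st))
g=pic['frame']; cv2.imwrite('pics/w6.png',g)
p2=get_image('side')['frame'][120:260,220:380]
cv2.imwrite('pics/w6c.png',np.hstack([cv2.resize(g[50:250,110:350],(420,350)),cv2.resize(p2,(380,350))]))
```

```text
10.1333 [ 0.53960852 -0.23742221  0.1177779 ] [-0.17289123 -0.07592514 -3.7771925 ]
0.8 (array([ 387.7, -202.7]), array([76.4, 81.5]), 33.8)
0.74 (array([ 502.7, -190.9]), array([ 88. , 175.6]), 38.7)
```

View pics/w6c.png

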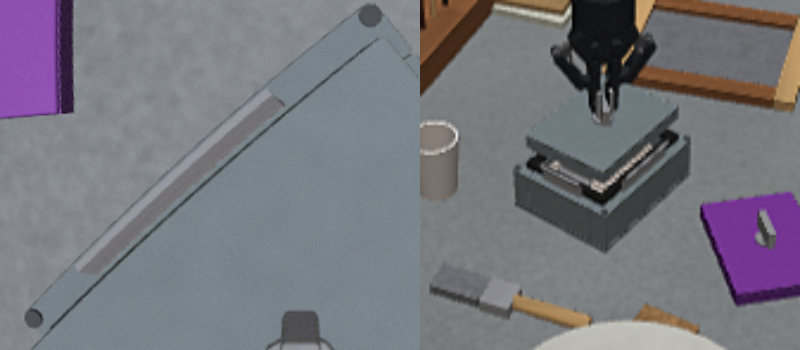

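The cover sits parallel inside the lip line and level. Lowering it.

Emit:
arm_command([
  {"claw": 1, "slide": [0, 0, 4], "roll": 0},
  {"claw": 1, "slide": [0, 0, 8], "roll": 0},
  {"claw": 1, "slide": [0, 0, 12], "roll": 0},
  {"claw": 1, "slide": [0, 0, 14], "roll": 0},
  {"claw": 1, "slide": [0, 0, 14], "roll": 0},
])

```text
t: 10.7
tcp_pos: [0.5401, -0.2377, 0.1046]
ee_rot: [0.462, 0.887, -0.0, -0.001]
ft_force: [0.6, 0.2, -3.8]
opening: 0.092
```

Emit:
arm_command([
  {"claw": 1, "slide": [0, 0, 2], "roll": 0},
  {"claw": 1, "slide": [0, 0, 4], "roll": 0},
  {"claw": 1, "slide": [0, 0, 5], "roll": 0},
  {"claw": 1, "slide": [0, 0, 5], "roll": 0},
  {"claw": 1, "slide": [0, 0, 5], "roll": 0},
])

```text
t: 11.12
tcp_pos: [0.5407, -0.2377, 0.1003]
ee_rot: [0.462, 0.887, -0.0, 0.0]
ft_force: [-0.7, -0.0, -3.9]
opening: 0.095
```

Emit:
arm_command([
  {"claw": 1, "slide": [0, 0, 1], "roll": 0},
  {"claw": 1, "slide": [0, 0, 2], "roll": 0},
  {"claw": 1, "slide": [0, 0, 2], "roll": 0},
  {"claw": 1, "slide": [0, 0, 2], "roll": 0},
])

```text
t: 11.45
tcp_pos: [0.5406, -0.2378, 0.0982]
ee_rot: [0.462, 0.887, -0.0, -0.0]
ft_force: [-0.1, 0.5, -4.4]
opening: 0.092
```

Emit:
arm_command([
  {"claw": 1, "slide": [0, 0, 1], "roll": 0},
  {"claw": 1, "slide": [0, 0, 1], "roll": 0},
  {"claw": 1, "slide": [0, 0, 1], "roll": 0},
])

```text
t: 11.7
tcp_pos: [0.5406, -0.2377, 0.0972]
ee_rot: [0.462, 0.887, -0.0, -0.0]
ft_force: [-0.1, 0.1, -3.7]
opening: 0.094
```

Emit:
arm_command([
  {"claw": 1, "slide": [0, 0, 1], "roll": 0},
  {"claw": 1, "slide": [0, 0, 1], "roll": 0},
  {"claw": 1, "slide": [0, 0, 1], "roll": 0},
])

```text
t: 11.95
tcp_pos: [0.5408, -0.2378, 0.0965]
ee_rot: [0.462, 0.887, 0.0, 0.0]
ft_force: [-0.2, -0.0, -2.3]
opening: 0.092
```

Emit:
arm_command([
  {"claw": 1, "slide": [0, 0, 0.5], "roll": 0},
  {"claw": 1, "slide": [0, 0, 0.5], "roll": 0},
  {"claw": 1, "slide": [0, 0, 0.5], "roll": 0},
])

```text
t: 12.2
tcp_pos: [0.5408, -0.2378, 0.0962]
ee_rot: [0.462, 0.887, -0.0, 0.0]
ft_force: [-1.1, 0.3, 1.1]
opening: 0.09
```

Emit:
arm_command([
  {"claw": 1, "slide": [0, 0, 0.5], "roll": 0},
  {"claw": 1, "slide": [0, 0, 0.5], "roll": 0},
  {"claw": 1, "slide": [0, 0, 0.5], "roll": 0},
])

```text
t: 12.45
tcp_pos: [0.5408, -0.2378, 0.0955]
ee_rot: [0.462, 0.887, 0.0, 0.0]
ft_force: [-0.5, -0.5, 2.2]
opening: 0.093
```

Emit:
arm_command([
  {"claw": 1, "slide": [0, 0, -0.5], "roll": 0.1},
  {"claw": 1, "slide": [0, 0, -0.5], "roll": 0.2},
  {"claw": 1, "slide": [0, 0, -0.5], "roll": 0.3},
  {"claw": 1, "slide": [0, 0, -0.5], "roll": 0.4},
  {"claw": 1, "slide": [0, 0, -0.5], "roll": 0.5},
])

```text
t: 12.87
tcp_pos: [0.5418, -0.2375, 0.0961]
ee_rot: [0.668, 0.744, 0.001, 0.001]
ft_force: [0.6, 0.6, 2.7]
opening: 0.091
```

Emit:
arm_command([
  {"claw": 1, "slide": [0, 0, 0], "roll": 0.1},
  {"claw": 1, "slide": [0, 0, 0], "roll": 0.2},
  {"claw": 1, "slide": [0, 0, 0], "roll": 0.3},
  {"claw": 1, "slide": [0, 0, 0], "roll": 0.37},
  {"claw": 1, "slide": [0, 0, 0], "roll": 0.37},
])

```text
t: 13.28
tcp_pos: [0.5425, -0.2375, 0.0964]
ee_rot: [0.793, 0.609, 0.001, 0.001]
ft_force: [1.2, 0.5, 1.4]
opening: 0.095
```

Emit:
arm_command([
  {"claw": 1, "slide": [0, 0, 0], "roll": 0},
  {"claw": 1, "slide": [0, 0, 0], "roll": 0},
])

```text
t: 13.45
tcp_pos: [0.5425, -0.2375, 0.0963]
ee_rot: [0.792, 0.611, 0.001, 0.001]
ft_force: [3.4, 0.5, 2.2]
opening: 0.09
```

Run:
```python
from h import *
st=get_state(); print(st['t'],st['tcp_pos'],st['ft_force'],st['wrist_torque'],st['opening'])
pic=get_image('wrist'); zt=st['tcp_pos'][2]-.0305
for d in cut_out('cover',pic)[:3]: print(round(d['confidence'],2),rect(pic,d['mask'],zt+.02,st))
g=pic['frame']; cv2.imwrite('pics/w7.png',g)
p2=get_image('side')['frame'][120:260,220:380]
cv2.imwrite('pics/w7c.png',np.hstack([g[:,60:500],cv2.resize(p2,(360,420))]))
slide(.5405,-.237,.0955,75.2)
```

```text
13.45 [ 0.54248055 -0.23751244  0.09628559] [3.390715   0.45364559 2.23907293] [ 0.06031671 -0.84035074  0.03662559] 0.089742312495409
0.9 (array([ 541.2, -235.8]), array([119.4, 153.9]), 75.1)
0.78 (array([ 392.4, -190.5]), array([ 94.3, 112.5]), 124.5)
slide mm [ 0.2 -1.5  0.6] yaw now 75.2 roll [ 1.000e-03  3.142e+00 -3.141e+00] q7 -0.34
```

View pics/w7c.png

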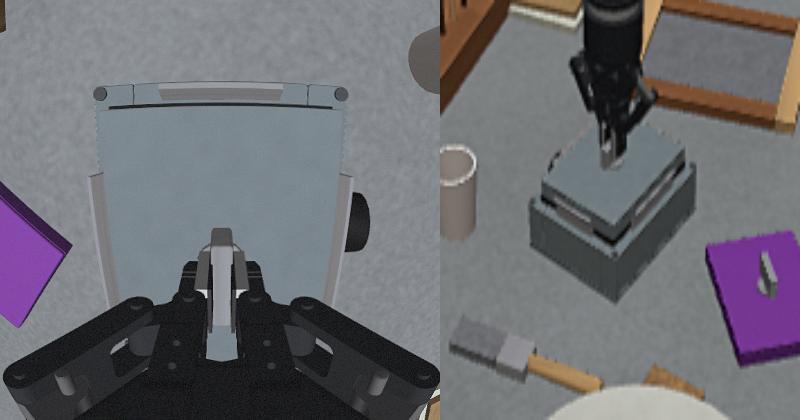

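Wing at 75.2° and cover at 75.1°, between the lips: aligned. Now pressing in steps.

Emit:
arm_command([
  {"claw": 1, "slide": [0, 1, 1], "roll": 0},
  {"claw": 1, "slide": [0, 1, 2], "roll": 0},
  {"claw": 1, "slide": [0, 1, 3], "roll": 0},
  {"claw": 1, "slide": [0, 1, 3], "roll": 0},
  {"claw": 1, "slide": [0, 1, 3], "roll": 0},
])

```text
t: 14.02
tcp_pos: [0.5418, -0.2376, 0.0929]
ee_rot: [0.792, 0.61, 0.0, -0.0]
ft_force: [2.6, 2.5, 4.2]
opening: 0.091
```

Emit:
arm_command([
  {"claw": 1, "slide": [0, 0, 1], "roll": 0},
  {"claw": 1, "slide": [0, 0, 2], "roll": 0},
  {"claw": 1, "slide": [0, 0, 3], "roll": 0},
  {"claw": 1, "slide": [0, 0, 3], "roll": 0},
  {"claw": 1, "slide": [0, 0, 3], "roll": 0},
])

```text
t: 14.43
tcp_pos: [0.5418, -0.2376, 0.0904]
ee_rot: [0.792, 0.61, 0.0, 0.0]
ft_force: [1.1, 2.9, 8.8]
opening: 0.099
```

Emit:
arm_command([
  {"claw": 1, "slide": [0, 0, 1], "roll": 0},
  {"claw": 1, "slide": [0, 0, 2], "roll": 0},
  {"claw": 1, "slide": [0, 0, 2], "roll": 0},
  {"claw": 1, "slide": [0, 0, 2], "roll": 0},
])

```text
t: 14.77
tcp_pos: [0.5419, -0.2377, 0.0902]
ee_rot: [0.792, 0.61, 0.0, 0.001]
ft_force: [-1.7, 3.5, 22.4]
opening: 0.094
```

Emit:
arm_command([
  {"claw": 1, "slide": [0, 0, 1], "roll": 0},
  {"claw": 1, "slide": [0, 0, 1], "roll": 0},
  {"claw": 1, "slide": [0, 0, 1], "roll": 0},
  {"claw": 1, "slide": [0, 0, 1], "roll": 0},
])

```text
t: 15.1
tcp_pos: [0.5419, -0.2377, 0.0901]
ee_rot: [0.792, 0.61, 0.0, 0.001]
ft_force: [-3.8, 3.7, 29.3]
opening: 0.095
```

Emit:
arm_command([
  {"claw": 1, "slide": [0, 0, -1], "roll": 0},
  {"claw": 1, "slide": [0, 0, -1], "roll": 0},
  {"claw": 1, "slide": [0, 0, -1], "roll": 0},
  {"claw": 1, "slide": [0, 0, -1], "roll": 0},
  {"claw": 1, "slide": [0, 0, -1], "roll": 0},
])

```text
t: 15.52
tcp_pos: [0.5419, -0.2377, 0.0902]
ee_rot: [0.792, 0.61, 0.0, 0.001]
ft_force: [-3.3, 2.9, 22.6]
opening: 0.095
```

Run:
```python
from h import *
st=get_state(); print(st['t'],st['tcp_pos'],st['ft_force'],st['opening'])
pic=get_image('wrist')
for d in cut_out('cover',pic)[:2]: print(round(d['confidence'],2),rect(pic,d['mask'],.08,st))
p=get_image('side'); print([w(p,d['position']).round(3).tolist() for d in place_of('cover',p)])
g=pic['frame']; p2=p['frame'][120:260,220:380]
cv2.imwrite('pics/w8c.png',np.hstack([g[:,60:500],cv2.resize(p2,(360,420))]))
slide(.5405,-.237,.0955,75.2)
```

```text
15.5167 [ 0.54188603 -0.23766047  0.09018523] [-3.28085551  2.94983308 22.59171446] 0.09462704334950141
0.91 (array([ 540.7, -235.5]), array([118.5, 152.7]), 75.3)
0.62 (array([ 388.8, -191.8]), array([ 96.1, 112.8]), 124.8)
[[0.649, 0.349, 0.003], [0.313, -0.207, 0.002], [0.539, -0.24, 0.058], [0.542, -0.243, 0.058]]
slide mm [ 0.3 -1.5 -5.3] yaw now 75.2 roll [-0.     3.141 -3.142] q7 -0.34
```

View pics/w8c.png

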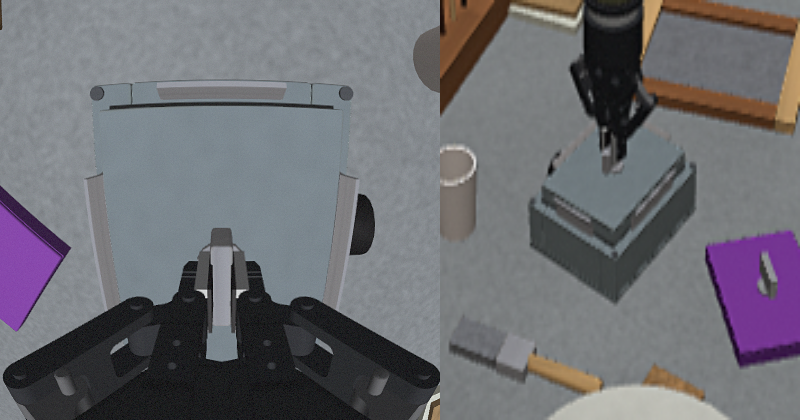

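The cover is flush between the lips and lower than before. The wing lies along its long sides, and the press holds at about 22 N against the rigid stop. Handing in.

```bash
python3 -c "
from station import *
print(hand_in())"
```

```text
the job is handed in; nothing more can be done
None
```

The cover is on the filter box, the fastener is turned in line with the slot, and I handed the job in at about 15.6 s, with the gripper still holding the cover pressed down.

I lifted the grey cover by its wing, set it on the seal between the guide lips, and only then turned the fastener about 50° clockwise. After that I pressed the cover down in small steps.

Last checks:
- **Fastener:** the wing was at 75.2° and the cover's long side at 75.1 to 75.3°, matching the box at about 75.2°.
- **Press:** the cover went down about 6.1 mm and then stopped moving while the force kept rising, so it is at the rigid stop and the foot is in the slot. It was held with about 22.6 N from the arm. The side camera put the cover's origin at 0.058 m; fully pressed is 0.060 m, and that camera is good to about 4 mm.
- **Force:** the wrist read up to 29 N while pressing, and I backed off to 22.6 N before handing in. About 3 to 4 N of sideways force remained at the wrist.
- **Disagreements:** position readings and camera estimates differed by 1 to 3 mm throughout, within the guide clearance and flare.
- **Bystanders:** I never touched the other things or the purple look-alikes. Those in the last pictures looked unmoved; I took no last look at the whole bench.

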